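Close up a row of heat sinks against the fixture's end stop and bolt them in

ROBOT

A 7-joint arm with a two-finger parallel gripper is mounted at the origin on the work surface. World frame = base frame: x ahead of the robot, y to its left, z up, the work surface at z = 0. Lengths are in mm, angles in rad, forces in N, time in s.
With the tool pointing down it reaches from about 400 to 875 mm from the base axis. Payload 4.4 kg.
Tool frame: the origin (TCP) lies on the centre line of the jaws, within the pads' length; the fingertips stand 22 mm ahead of it and the grasp point (between the pads) lies 3 mm ahead of it; z points along the fingers, y is the direction in which the jaws open and shut (so a half turn about z gives the same grasp; the last joint's range is limited). The gripper opens to 85 mm and grips with 20 to 120 N. Pads are 22 mm wide; open, the fingers measure 114 mm over their backs; the gripper's body (76 mm by 85 mm) begins 54 mm behind the grasp point. The pads swing forward as they close: fully open they stand 13 mm farther back than shut.
Start: joints at [-1.396, 0.628, 0.038, 1.517, -0.027, 0.996, -0.02], TCP at [154.987, 631.266, 253.313] pointing down, gripper open.
Joint ranges: [-3.06, 3.06], [-0.37, 2.12], [-1.25, 1.32], [0.18, 2.47], [-1.1, 4.24], [0.23, 1.98], [-2.94, 2.94]. Speed limits (rad/s): [2.57, 2.57, 3.14, 3.14, 3.14, 3.14, 3.14].

INTERFACE

Orientations are given as [roll, pitch, yaw] about the fixed x, y, z axes, in that order (R = Rz(yaw) Ry(pitch) Rx(roll)).
In Python, from cell import ctrl gives the robot as it stands. The module is installed in compiled form; this text tells all that it offers.
- The arm moves only by the tool step_arm, never from a script. Its argument "commands" is a list of rows, each a list of 7 numbers: the shift along the tool's x, y, z in mm, then the turn, a rotation vector about the tool's x, y, z in degrees, then the closure in counts, from 0 (fully open) to 255 (shut). A call has 1 to 8 rows; each row is the pose to reach, as a shift and turn from the pose commanded when the call began, along the tool's axes at that moment; what a row does not reach only later rows make up. A row lasts 1/10 s, in which the tool goes at most 50 mm and 8.59 degrees, less where a joint would pass 70% of its speed; a pose out of reach is approached as far as the arm can. A call with a gripper value outside its range is refused whole. The fingers move at their own pace and stop on an object; the grip force is fixed at half the most. Time passes only in rows, so rows that repeat a pose let the fingers close. It gives the time, the measured TCP pose, the force and the opening at its end, in the units of the state.
- ctrl.read_state(): the state, without advancing time (a new reading comes with each control period).
- ctrl.get_image(name): name is "scene" or "top" or "wrist"; returns the picture (384x512x3 uint8, red, green, blue); there is no depth.
- ctrl.camera_info(name): a dict with "vertical_fov" (degrees; the focal length in pixels is half the picture's height over the tangent of half this angle, whatever the lens; pixels are square), "cx", "cy" (the principal point, pixels), "rvec" (rotation vector, rad) and "tvec" (3), from world to camera coordinates, as OpenCV has them. Camera axes: x right, y down, z forward; pixel columns grow to the right and rows downward; lengths in mm; the calibration is good to about 2 mm. The wrist camera is an equidistant fisheye: a pixel r from the principal point sees the ray r / f radians off the axis. A picture is of the moment at which its call begins: read the wrist's pose just before it. camera_info takes no time and is no camera call; for the wrist camera it gives the pose at the moment of the call.
- ctrl.finish_job(): hands the job in, once; it reports no verdict.
Trained networks look in the newest picture that a camera, given by its name, has taken for a name from the list of things; names that differ only in an ending like _2 or _b are one class to them, and where a whole thing is asked for, a point or a joint stands for the part that bears it (a point fixed in the world has none). Each returns a list of dicts, best first, with "p" (0 to 1); they miss things now and then, are a little off and sometimes report something else, mostly with a low value. They report only what shows in the picture. A call takes as long as a camera call. They do not tell look-alikes from the thing itself.
- ctrl.spot_in(thing, camera): "point" ([row, column] as shares, 0 to 1, of the picture: columns of its width, rows of its height, amid what is visible of it).
The state is a dict: "clock": time; "qpos": joint angles; "qd": joint speeds; "tau": joint torques, N m; "eef_pos": TCP position; "tool_rot": TCP orientation; "force": force on the tool from outside, world axes, zero at the start; "torque": the same for the moment, N m; "width": finger opening in mm.
Only numpy, scipy, OpenCV 4.12 (cv2) and the standard library are available. Lean on these libraries where they do the work, as an engineer would, in place of code of your own. Each camera call takes 0.05 s, during which the arm holds its last target. There are 200 camera calls.

TASK

Push the row of four finned heat sinks along the channel rail, as one train and pressing only on the last one, until the first is fully home against the end stop and all four touch. Then push the sliding bolt at the rail's side all the way in, so that it lies across the channel behind the row. Push only: nothing is to be lifted or tipped, and the flux bottle, spare heat sink and screwdriver stay where they are.

Things in the scene. Friction and masses are not known exactly. Their poses are not given: they have to be found in the camera images.
- rail: Dark steel channel rail fixed to the bench. Origin on the bench, mid-width of the channel; x along the rail towards the end stop, y across to the bolt's side (roughly towards the robot), z up. Channel from x = -185 mm (open end) to +100 mm (end stop), 53 mm wide inside, floor 6 mm above the bench; side walls 4 mm thick, tops 14 mm above the bench
- stop_face (a point): Centre of the end stop's face that the row must meet (rail x = 100 mm, y = 0), 21 mm above the bench. The stop is a block 61 mm wide, 15 mm thick, 44 mm high
- sink1: The first (nearest the stop) heat sink of the row: bare aluminium finned block, 34 mm along the rail, 50 wide, 40 high, loose in the channel, 1.5 mm play each side. Origin: centre of its underside (6 mm above the bench), x towards the stop. Home at rail x = 83 mm. The row starts touching, the first 50 to 90 mm short of home; about 100 g each
- sink2: The second heat sink of the row: bare aluminium finned block, 34 mm along the rail, 50 wide, 40 high, loose in the channel, 1.5 mm play each side. Origin: centre of its underside (6 mm above the bench), x towards the stop. Home at rail x = 49 mm
- sink3: The third heat sink of the row: bare aluminium finned block, 34 mm along the rail, 50 wide, 40 high, loose in the channel, 1.5 mm play each side. Origin: centre of its underside (6 mm above the bench), x towards the stop. Home at rail x = 15 mm
- sink4: The last (farthest from the stop) heat sink of the row: bare aluminium finned block, 34 mm along the rail, 50 wide, 40 high, loose in the channel, 1.5 mm play each side. Origin: centre of its underside (6 mm above the bench), x towards the stop. Home at rail x = -19 mm. Its flat rear face, 17 mm behind the origin, is where to push; the row slides with under 5 N
- bolt (a joint): Travel of the sliding bolt, m: 0 = fully out, 0.045 = fully in (hard end). Starts at 0 to 0.010. Slides along rail -y at rail x = -45 mm against about 1.5 N friction, no spring, stays where left. Bar 10 x 10 mm, 17 to 27 mm above the bench, in a grey guide 30 mm high outside the +y wall (y 30 to 49, x -60 to -30 mm). It passes 4 mm behind a row that is home
- bolt_pad (a point): Middle of the outer face (looking to rail +y) of the bolt's upright steel thumb plate, 30 mm above the bench. Plate 36 mm along the rail, 6 mm thick, from 4 to 48 mm above the bench. This face is at rail y = 102 mm at bolt 0, y = 57 mm at 0.045. Push it towards rail -y
- flux_mid (a point): Bystander: small amber bottle, 44 mm diameter, 85 mm tall, point half-way up. Leave alone
- spare_mid (a point): Bystander: a larger spare heat sink lying on the bench outside the rail, 60 x 50 x 40 mm, point at its centre. Leave alone
- driver: Bystander: screwdriver 170 mm long lying on the bench along its x axis. Leave alone
There are look-alikes about, which are no part of the job. What is shaped like the sink4 but black is not meant. What is shaped like the sink1 but purple is not meant.

How it is judged:
By the outcome, as a careful person would: the job done as asked, in the order asked, and still so for the second after the job is handed in, with the robot touching nothing.
It also fails if it takes over 45 s, if anything falls off the work surface, if the arm or the gripper's body presses on something with over 40 N, if the wrist force passes 120 N, or if a joint passes its speed limit or range.

## Working session

There is one attempt and no reset: what is moved stays moved. The work goes in short steps, Python scripts to look and compute and a tool call to move; the robot and the scene stay as the last step left them, time stands still between calls to the robot, and variables do not carry over. Pictures are saved under pics/ and viewed, and the job is handed in when it is done.

Besides the shell and the picture viewer there is one more tool, called after ">>>" as name(argument=value, ...) on one line, values as JSON. step_arm: Moves the arm, as the interface text tells. Its arguments: {"type":"object","properties":{"commands":{"type":"array"}},"required":["commands"]}

```bash
mkdir -p pics; cat > h.py <<'E'
import numpy as np, cv2
from cell import ctrl
def info(n):
    c=ctrl.camera_info(n); f=192/np.tan(np.radians(c["vertical_fov"])/2)
    R=cv2.Rodrigues(np.array(c["rvec"],float))[0]; return f,c["cx"],c["cy"],R,np.array(c["tvec"],float).ravel()
def px2w(n,u,v,z):
    f,cx,cy,R,t=info(n); d=R.T@np.array([(u-cx)/f,(v-cy)/f,1]); o=-R.T@t
    return o+d*(z-o[2])/d[2]
def w2px(n,p):
    f,cx,cy,R,t=info(n); c=R@np.array(p,float)+t; return np.array([cx+f*c[0]/c[2],cy+f*c[1]/c[2]])
def snap(n,name):
    im=ctrl.get_image(n); cv2.imwrite(f"pics/{name}.png",im[:,:,::-1]); return im
E
python3 - <<'E'
from h import *
s=ctrl.read_state(); print(s["clock"],s["eef_pos"],s["tool_rot"])
for n in("scene","top"):
    snap(n,n+"0"); f,cx,cy,R,t=info(n); print(n,f,cx,cy,(-R.T@t).round())
    for th in("rail","sink1","sink4","bolt","bolt_pad","stop_face","flux_mid","spare_mid","driver"):
        print(th,[(round(d["p"],2),round(d["point"][1]*512),round(d["point"][0]*384)) for d in ctrl.spot_in(th,n)[:6]])
E
```

```text
0.0 [154.81254987 630.70483872 252.40910133] [-3.13973063e+00  5.99829972e-06  2.90083944e+00]
scene 377.6360223558318 252.37527488089896 193.30766427815828 [1328.  312.  704.]
rail [(0.78, 274, 219), (0.24, 272, 188)]
sink1 [(0.79, 191, 226), (0.69, 246, 197), (0.67, 261, 250), (0.62, 273, 188), (0.58, 236, 191), (0.56, 256, 207)]
sink4 [(0.79, 191, 226), (0.69, 246, 197), (0.67, 261, 250), (0.62, 273, 188), (0.58, 236, 191), (0.56, 256, 207)]
bolt [(0.67, 274, 191), (0.16, 360, 264)]
bolt_pad [(0.65, 273, 189)]
stop_face []
flux_mid [(0.56, 401, 206)]
spare_mid [(0.63, 362, 266)]
driver [(0.71, 167, 151)]
top 461.99249195972027 248.93931710992095 183.378281056885 [ 501.   -5. 1203.]
rail [(0.63, 234, 197)]
sink1 [(0.8, 209, 133), (0.76, 264, 192), (0.75, 238, 182), (0.7, 225, 183), (0.56, 255, 190), (0.5, 285, 133)]
sink4 [(0.8, 209, 133), (0.76, 264, 192), (0.75, 238, 182), (0.7, 225, 183), (0.56, 255, 190), (0.5, 285, 133)]
bolt []
bolt_pad [(0.66, 241, 217)]
stop_face [(0.96, 238, 195)]
flux_mid [(0.77, 99, 248)]
spare_mid [(0.77, 123, 162)]
driver [(0.71, 399, 235)]
```

View pics/top0.png

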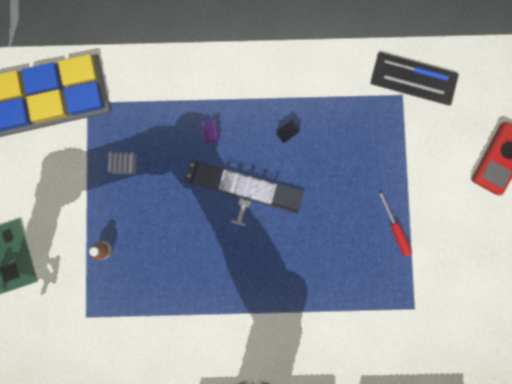

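View pics/scene0.png

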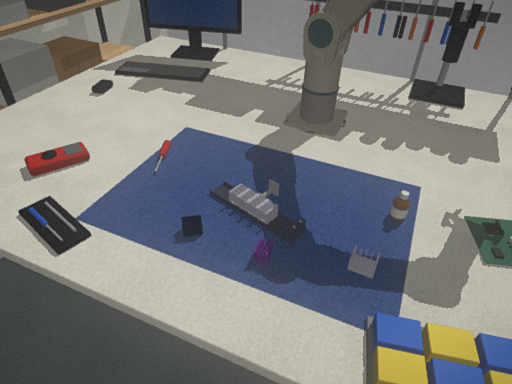

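```bash
python3 - <<'E'
import cv2
a=cv2.imread("pics/top0.png")[145:235,175:310]; cv2.imwrite("pics/topz.png",cv2.resize(a,None,fx=5.9,fy=5.9,interpolation=cv2.INTER_CUBIC))
a=cv2.imread("pics/scene0.png")[170:250,200:315]; cv2.imwrite("pics/scz.png",cv2.resize(a,None,fx=6.9,fy=6.9,interpolation=cv2.INTER_CUBIC))
E
```

```text
(no output)
```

View pics/topz.png

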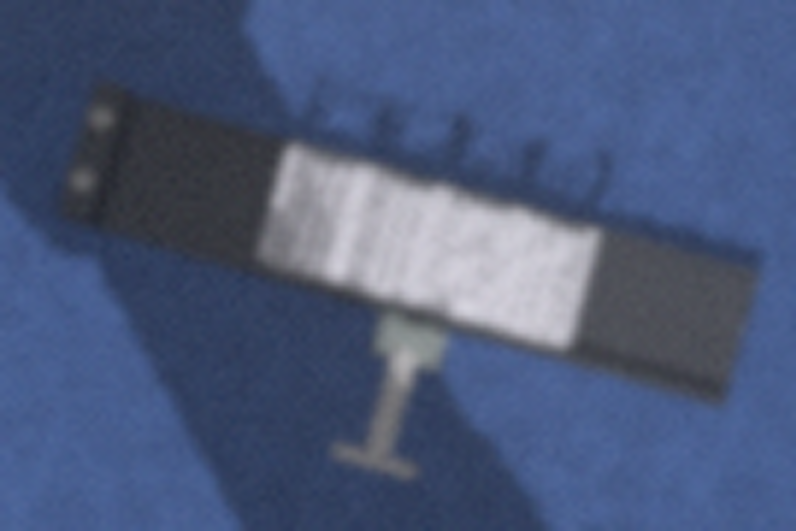

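View pics/scz.png

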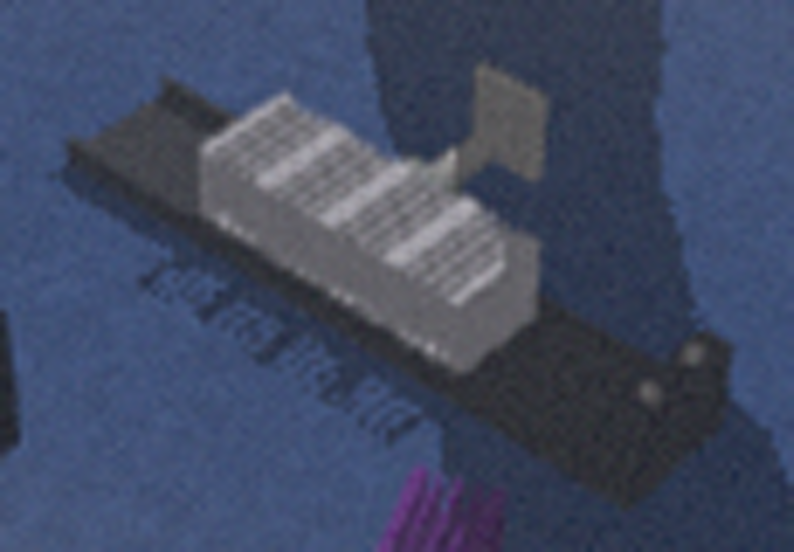

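```bash
cat > fit.py <<'E'
from h import *
from scipy.optimize import least_squares
T=lambda u,v:((u+.5)/5.9-.5+175,(v+.5)/5.9-.5+145)
S=lambda u,v:((u+.5)/6.9-.5+200,(v+.5)/6.9-.5+170)
obs=[("top",T(725,402),(-185,30.5,14)),("top",T(762,260),(-185,-30.5,14)),("top",T(97,80),(115,-30.5,44)),("top",T(63,215),(115,30.5,44)),
("top",T(128,92),(100,-30.5,44)),("top",T(98,226),(100,30.5,44)),("top",T(375,350),(-30,49,30)),("top",T(441,368),(-60,49,30)),
("scene",S(66,142),(-185,-30.5,14)),("scene",S(165,78),(-185,30.5,14)),("scene",S(628,508),(115,-30.5,0)),("scene",S(732,345),(115,30.5,44))]
def W(q,p):
    c,s=np.cos(q[2]),np.sin(q[2]); return np.array([q[0]+c*p[0]-s*p[1],q[1]+s*p[0]+c*p[1],p[2]])
fun=lambda q:np.concatenate([w2px(n,W(q,p))-uv for n,uv,p in obs])
if __name__=="__main__":
    a=px2w("top",*T(98,150),44);b=px2w("top",*T(743,330),14); d=a-b
    yaw=np.arctan2(d[1],d[0]); r=least_squares(fun,[*((a+b)/2)[:2],yaw],loss="soft_l1",x_scale=[1,1,.01])
    q=r.x; print(q.round(3)); print(fun(q).reshape(-1,2).round(1).tolist())
    np.save("rail.npy",q)
    def rl(n,uv,z):
        w=px2w(n,*uv,z)[:2]-q[:2]; c,s=np.cos(q[2]),np.sin(q[2]); return (c*w[0]+s*w[1],-s*w[0]+c*w[1])
    for nm,uv,z in[("row rear top",T(603,228),46),("row rear top",T(572,352),46),("front",T(288,142),46),("front",T(257,262),46),("pad",T(415,480),48),("pad",T(330,456),48)]: print(nm,np.round(rl("top",uv,z),1))
    for nm,uv,z in[("s row rear top",S(202,150),46),("s rear",S(288,93),46),("front top",S(460,305),46),("s pad top",S(548,98),48),("s pad",S(480,65),48)]: print(nm,np.round(rl("scene",uv,z),1))
E
python3 fit.py
```

```text
[612.837  38.476   1.28 ]
[[0.7, -0.0], [0.4, 1.2], [-0.3, -0.1], [-1.1, 0.2], [0.2, -0.6], [-1.3, -0.1], [-0.2, -0.3], [-0.0, -0.3], [-0.9, -0.5], [-0.6, -0.6], [-0.0, 0.2], [0.5, -0.9]]
row rear top [-111.5  -25.3]
row rear top [-112.3   29.2]
front [ 27.9 -25.8]
front [27.  27.2]
pad [-62.2  98.8]
pad [-24.9  98.4]
s row rear top [-107.3  -24. ]
s rear [-107.    27.2]
front top [ 28.4 -25.8]
s pad top [-23.9  95.2]
s pad [-58.9  93.8]
```

```bash
cat > go.py <<'E'
import sys
from h import *
from scipy.spatial.transform import Rotation as Ro
q=np.load("rail.npy"); c,s=np.cos(q[2]),np.sin(q[2]); A=np.array([[c,-s],[s,c]])
st=ctrl.read_state(); p=np.array(st["eef_pos"]); R=Ro.from_euler("xyz",st["tool_rot"])
print("t",round(st["clock"],2),"rail",(A.T@(p[:2]-q[:2])).round(1),"z",p[2].round(1),"F rail",(A.T@np.array(st["force"])[:2]).round(1),round(st["force"][2],1),"w",round(st["width"],1),"q",np.round(st["qpos"],2))
a=list(map(float,sys.argv[1:]))
if a:
    t=np.append(A@np.array(a[:2])+q[:2],a[2]); Rt=Ro.from_euler("xyz",[np.pi,0,q[2]+np.radians(a[3] if len(a)>3 else 0)])
    print("shift",R.inv().apply(t-p).round(1),"turn",np.degrees((R.inv()*Rt).as_rotvec()).round(1))
E
python3 go.py -160 0 200
```

```text
t 1.0 rail [436.7 608.5] z 253.3 F rail [0.1 0.1] 0.2 w 85.1 q [-1.4   0.63  0.04  1.52 -0.03  1.   -0.02]
shift [-578.1 -626.3   53.3] turn [-0.  -0.  92.9]
```

>>> step_arm(commands=[[-578,-626,53,0,0,93,255],[-578,-626,53,0,0,93,255],[-578,-626,53,0,0,93,255],[-578,-626,53,0,0,93,255],[-578,-626,53,0,0,93,255],[-578,-626,53,0,0,93,255],[-578,-626,53,0,0,93,255],[-578,-626,53,0,0,93,255]])

```text
clock: 1.8
eef_pos: [348.8, 280.3, 228.8]
tool_rot: [3.141, -0.001, 1.695]
force: [1.0, 0.6, -1.2]
width: 0.1
```

```bash
python3 go.py -160 0 200
```

```text
t 1.8 rail [156.  322.2] z 228.8 F rail [ 0.8 -0.8] -1.2 w 0.1 q [-1.02  0.4   0.38  2.09 -0.23  0.68 -0.36]
shift [-419.1  167.5   28.5] turn [ 0.  -0.1 23.8]
```

>>> step_arm(commands=[[-419,167,28,0,0,24,255],[-419,167,28,0,0,24,255],[-419,167,28,0,0,24,255],[-419,167,28,0,0,24,255],[-419,167,28,0,0,24,255],[-419,167,28,0,0,24,255],[-419,167,28,0,0,24,255],[-419,167,28,0,0,24,255]])

```text
clock: 2.6
eef_pos: [543.6, -68.5, 203.7]
tool_rot: [3.141, -0.001, 1.282]
force: [1.1, 0.5, 0.1]
width: -0.2
```

```bash
python3 go.py -160 0 100
```

```text
t 2.6 rail [-122.3   35.6] z 203.7 F rail [ 0.8 -0.9] 0.1 w -0.2 q [-0.21  0.58  0.44  1.87 -0.34  0.77  0.12]
shift [-37.8  35.5 103.7] turn [ 0.  -0.   0.1]
```

>>> step_arm(commands=[[-36,34,40,0,0,0,255],[-36,34,80,0,0,0,255],[-36,34,100,0,0,0,255],[-36,34,100,0,0,0,255]])

```text
clock: 3.0
eef_pos: [562.8, -110.9, 100.6]
tool_rot: [-3.135, 0.001, 1.281]
force: [0.1, 0.4, 0.2]
width: 0.1
```

```bash
python3 go.py -160 0 38; python3 -c "
from h import *
snap('wrist','w1');snap('top','t1')
a=cv2.imread('pics/t1.png')[130:260,160:340]; cv2.imwrite('pics/t1z.png',cv2.resize(a,None,fx=4.4,fy=4.4,interpolation=cv2.INTER_CUBIC))"
```

```text
t 3.0 rail [-157.5    5.1] z 100.6 F rail [ 0.4 -0. ] 0.2 w 0.1 q [-0.07  0.76  0.34  1.86 -0.43  0.6   0.25]
shift [-2.5  5.5 62.6] turn [-0.4  0.   0. ]
```

View pics/w1.png

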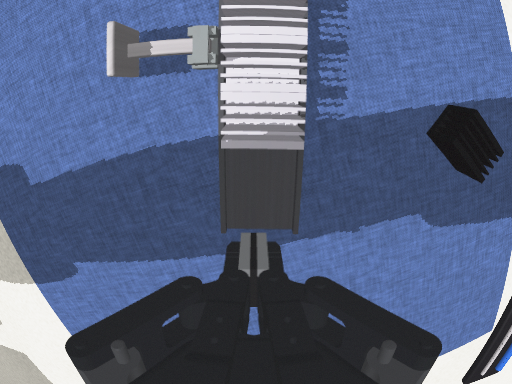

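View pics/t1z.png

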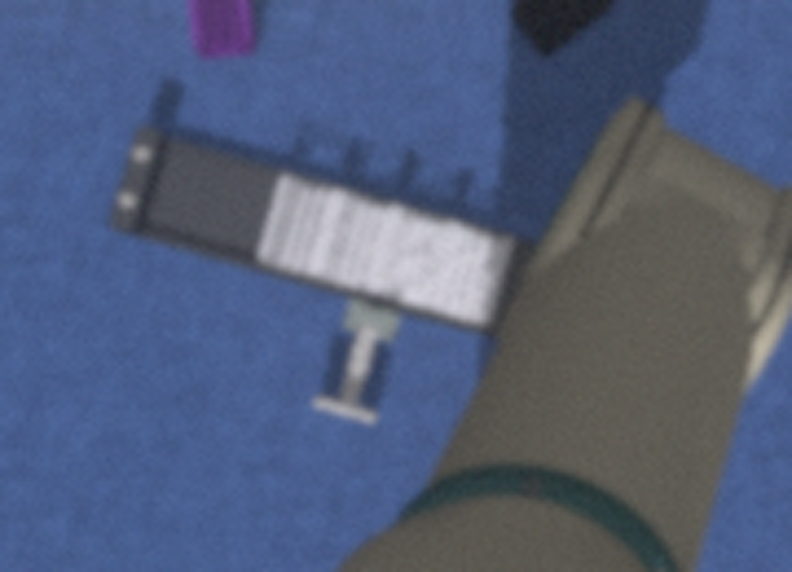

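>>> step_arm(commands=[[0,4,25,0,0,0,255],[0,4,45,0,0,0,255],[0,4,60,0,0,0,255],[0,4,60,0,0,0,255]])

```text
clock: 3.5
eef_pos: [568.6, -111.4, 43.4]
tool_rot: [-3.14, -0.0, 1.283]
force: [-0.9, 0.7, 0.8]
width: -0.3
```

```bash
python3 go.py -130 0 38; python3 -c "
from h import *
f,cx,cy,R,t=info('wrist'); print(-R.T@t, ctrl.read_state()['eef_pos'])
snap('wrist','w2')"
```

```text
t 3.5 rail [-156.3   -0.5] z 43.4 F rail [0.4 1. ] 0.8 w -0.3 q [-0.03  0.85  0.29  1.87 -0.47  0.49  0.29]
shift [26.3 -0.4  5.4] turn [-0.1 -0.   0.2]
[592.34369168 -30.25691258 163.99397616] [ 568.55261649 -111.37417665   43.37914188]
```

View pics/w2.png

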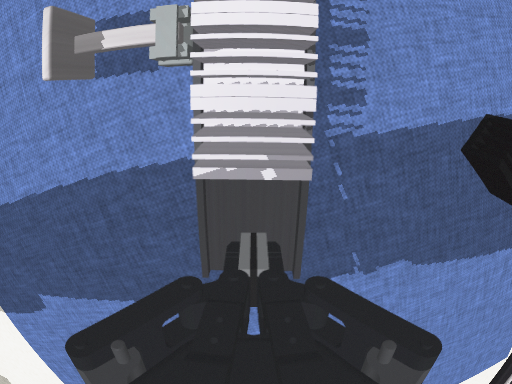

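>>> step_arm(commands=[[12,0,4,0,0,0,255],[22,0,4,0,0,0,255],[28,0,4,0,0,0,255],[32,0,4,0,0,0,255],[36,0,4,0,0,0,255],[40,0,4,0,0,0,255],[45,0,4,0,0,0,255],[50,0,4,0,0,0,255]])

```text
clock: 4.35
eef_pos: [583.2, -65.0, 39.9]
tool_rot: [3.141, 0.001, 1.281]
force: [-1.0, -2.8, 2.2]
width: 0.0
```

```bash
python3 go.py -47 0 38; python3 -c "
from h import *
snap('wrist','w3')"
```

```text
t 4.35 rail [-107.7   -1.2] z 39.9 F rail [-3.   0.2] 2.2 w 0.0 q [-0.12  0.86  0.3   1.85 -0.48  0.5   0.22]
shift [60.7 -1.2  1.8] turn [0.  0.1 0. ]
```

View pics/w3.png

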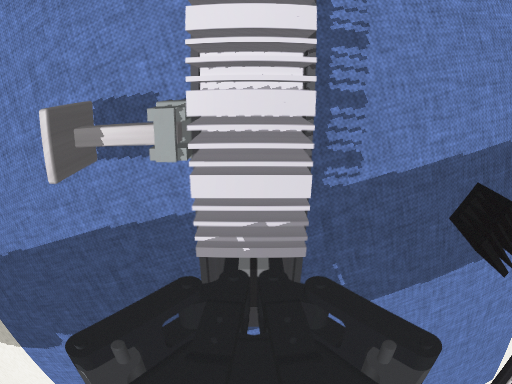

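>>> step_arm(commands=[[6,-1,0,0,0,0,255],[12,-1,0,0,0,0,255],[18,-1,0,0,0,0,255],[24,-1,0,0,0,0,255],[30,-1,0,0,0,0,255],[36,-1,0,0,0,0,255],[42,-1,0,0,0,0,255],[48,-1,0,0,0,0,255]])

```text
clock: 5.2
eef_pos: [596.3, -17.6, 39.8]
tool_rot: [3.141, 0.0, 1.282]
force: [1.3, -3.9, 1.4]
width: 0.1
```

```bash
python3 go.py -47 0 38
```

```text
t 5.2 rail [-58.5  -0.2] z 39.8 F rail [-3.4 -2.4] 1.4 w 0.1 q [-0.21  0.88  0.32  1.82 -0.5   0.52  0.14]
shift [11.5 -0.2  1.8] turn [0.  0.  0.1]
```

Creep to the stop in small rows.

>>> step_arm(commands=[[3,0,0,0,0,0,255],[5,0,0,0,0,0,255],[7,0,0,0,0,0,255],[9,0,0,0,0,0,255]])

```text
clock: 5.6
eef_pos: [598.4, -9.4, 39.7]
tool_rot: [3.141, 0.0, 1.281]
force: [0.2, -4.0, 1.0]
width: -0.1
```

>>> step_arm(commands=[[2,0,0,0,0,0,255],[3,0,0,0,0,0,255],[3,0,0,0,0,0,255]])

```text
clock: 5.9
eef_pos: [599.1, -6.0, 39.6]
tool_rot: [-3.141, -0.0, 1.282]
force: [0.3, -2.5, 1.1]
width: 0.1
```

```bash
python3 go.py -47 0 38; python3 -c "
from h import *
snap('scene','s4');snap('wrist','w4')
a=cv2.imread('pics/s4.png')[150:260,190:340]; cv2.imwrite('pics/s4z.png',cv2.resize(a,None,fx=5.3,fy=5.3,interpolation=cv2.INTER_CUBIC))"
```

```text
t 5.9 rail [-46.5   0.4] z 39.6 F rail [-2.3 -1. ] 1.1 w 0.1 q [-0.23  0.88  0.32  1.81 -0.5   0.53  0.13]
shift [-0.5  0.4  1.6] turn [-0.  -0.   0.1]
```

View pics/s4z.png

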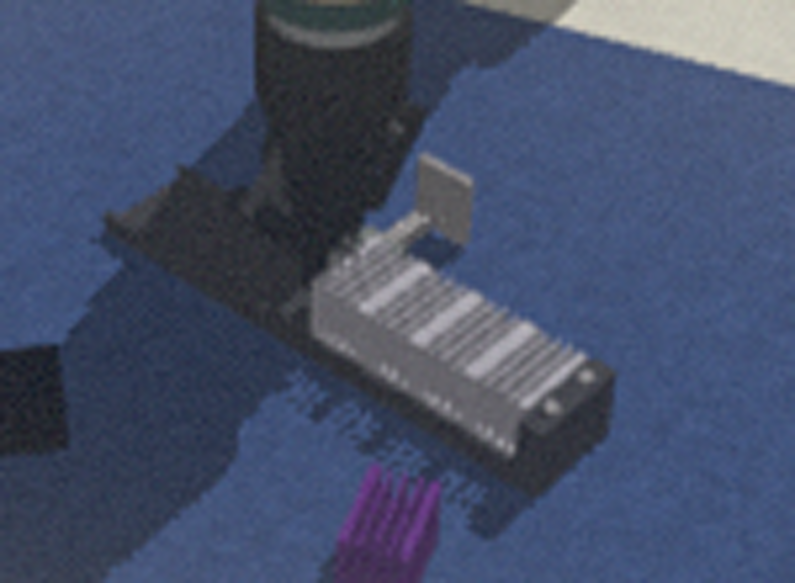

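View pics/w4.png

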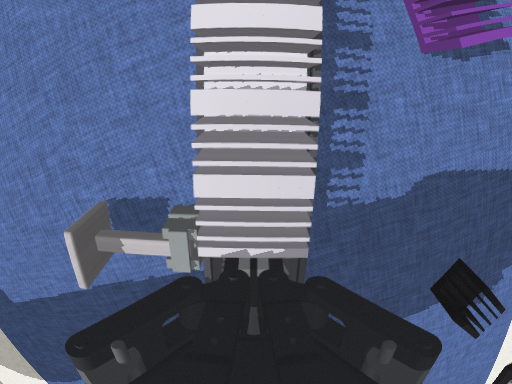

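>>> step_arm(commands=[[1,0,0,0,0,0,255],[2,0,0,0,0,0,255],[3,0,0,0,0,0,255]])

```text
clock: 6.3
eef_pos: [599.1, -5.4, 39.6]
tool_rot: [-3.141, 0.003, 1.281]
force: [-3.1, -7.9, 2.9]
width: 0.0
```

>>> step_arm(commands=[[1,0,0,0,0,0,255],[2,0,0,0,0,0,255]])

```text
clock: 6.5
eef_pos: [599.1, -5.4, 39.6]
tool_rot: [-3.14, 0.005, 1.28]
force: [-3.4, -11.0, 2.7]
width: -0.2
```

>>> step_arm(commands=[[-10,0,0,0,0,0,255],[-25,0,0,0,0,0,255],[-45,0,0,0,0,0,255],[-60,0,0,0,0,0,255],[-60,0,-40,0,0,0,255],[-60,0,-80,0,0,0,255],[-60,0,-110,0,0,0,255],[-60,0,-110,0,0,0,255]])

```text
clock: 7.3
eef_pos: [586.1, -59.9, 153.8]
tool_rot: [3.134, -0.002, 1.282]
force: [0.5, -0.3, -0.6]
width: -0.1
```

```bash
python3 go.py -45 140 130 -90; python3 -c "
from h import *
snap('wrist','w5')"
```

```text
t 7.3 rail [-101.9   -2.5] z 153.8 F rail [-0.2 -0.5] -0.6 w -0.1 q [-0.2   0.7   0.41  1.8  -0.41  0.72  0.14]
shift [  57.1 -142.6   22.9] turn [ 0.2 -0.4 90.1]
```

View pics/w5.png

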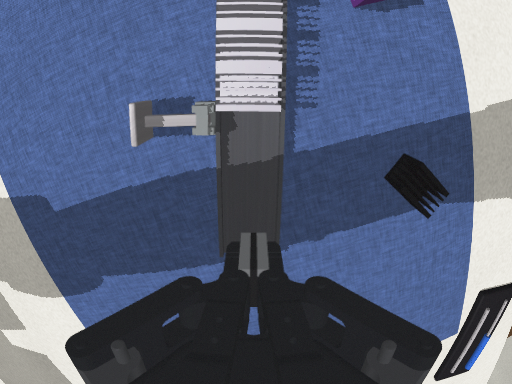

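>>> step_arm(commands=[[57,-142,10,0,0,90,255],[57,-142,10,0,0,90,255],[57,-142,10,0,0,90,255],[57,-142,10,0,0,90,255],[57,-142,10,0,0,90,255],[57,-142,10,0,0,90,255],[57,-142,10,0,0,90,255],[57,-142,10,0,0,90,255]])

```text
clock: 8.15
eef_pos: [462.6, 36.1, 138.6]
tool_rot: [-3.141, 0.003, 0.076]
force: [-0.3, 0.5, 0.7]
width: -0.0
```

>>> step_arm(commands=[[0,0,0,0,0,8,255],[0,0,0,0,0,16,255],[0,0,0,0,0,20,255],[0,0,0,0,0,20,255]])

```text
clock: 8.55
eef_pos: [462.6, 36.0, 138.5]
tool_rot: [3.14, 0.002, -0.267]
force: [0.9, -0.9, -0.5]
width: 0.3
```

```bash
python3 go.py -45 140 42 -90; python3 -c "
from h import *
snap('wrist','w6')"
```

```text
t 8.55 rail [-45.5 143.2] z 138.5 F rail [-0.6 -1.1] -0.5 w 0.3 q [-0.67  0.71  0.82  2.14 -0.88  0.67 -1.06]
shift [ 3.5 -0.6 96.4] turn [0.1 0.1 1.3]
```

View pics/w6.png

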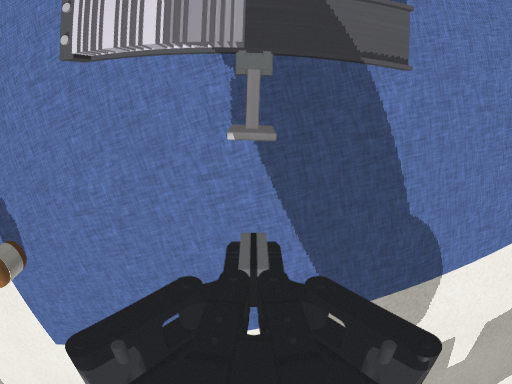

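>>> step_arm(commands=[[0,0,35,0,0,1,255],[0,0,70,0,0,1,255],[0,0,96,0,0,1,255],[5,0,96,0,0,1,255],[12,0,96,0,0,1,255],[20,0,96,0,0,1,255],[25,0,96,0,0,1,255],[28,0,96,0,0,1,255]])

```text
clock: 9.4
eef_pos: [492.2, 28.3, 44.6]
tool_rot: [3.141, -0.003, -0.284]
force: [-0.6, 0.7, -0.0]
width: 0.1
```

```bash
python3 go.py -45 68 42 -90; python3 -c "
from h import *
snap('wrist','w7')"
```

```text
t 9.4 rail [-44.3 112.7] z 44.6 F rail [0.5 0.8] -0.0 w 0.1 q [-0.47  0.85  0.55  2.11 -1.03  0.47 -0.97]
shift [44.7  1.   2.7] turn [ 0.  -0.1  0.4]
```

View pics/w7.png

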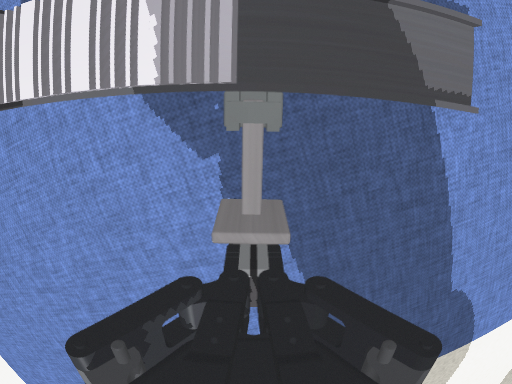

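Fingers are centred just behind the plate (col 252). Push in.

>>> step_arm(commands=[[4,0,2,0,0,0,255],[8,0,2,0,0,0,255],[13,0,2,0,0,0,255],[18,0,2,0,0,0,255],[23,0,2,0,0,0,255],[28,0,2,0,0,0,255],[33,0,2,0,0,0,255],[38,0,2,0,0,0,255]])

```text
clock: 10.25
eef_pos: [527.4, 17.6, 41.6]
tool_rot: [3.141, 0.0, -0.285]
force: [-1.6, -0.3, -0.2]
width: 0.1
```

>>> step_arm(commands=[[2,0,0,0,0,0,255],[4,0,0,0,0,0,255],[6,0,0,0,0,0,255]])

```text
clock: 10.55
eef_pos: [532.9, 16.0, 41.7]
tool_rot: [3.141, 0.0, -0.285]
force: [-2.4, -0.4, -0.3]
width: -0.1
```

```bash
python3 go.py -45 68 42 -90
```

```text
t 10.55 rail [-44.4  70.2] z 41.7 F rail [-1.1  2.1] -0.3 w -0.1 q [-0.46  0.89  0.6   2.   -0.97  0.56 -1.02]
shift [ 2.2  0.6 -0.3] turn [0.  0.  0.3]
```

>>> step_arm(commands=[[1,0,0,0,0,0,255],[2,0,0,0,0,0,255],[3,0,0,0,0,0,255],[4,0,0,0,0,0,255]])

```text
clock: 10.95
eef_pos: [535.7, 15.4, 41.6]
tool_rot: [-3.141, 0.002, -0.285]
force: [-6.2, 0.4, 3.3]
width: 0.6
```

>>> step_arm(commands=[[1,0,0,0,0,0,255],[2,0,0,0,0,0,255]])

```text
clock: 11.15
eef_pos: [535.8, 15.5, 41.4]
tool_rot: [-3.141, 0.006, -0.284]
force: [-9.7, -0.4, 6.3]
width: 0.0
```

>>> step_arm(commands=[[-10,0,0,0,0,0,255],[-25,0,0,0,0,0,255],[-40,0,0,0,0,0,255],[-40,0,-40,0,0,0,255],[-40,0,-80,0,0,0,255],[-40,0,-120,0,0,0,255],[-40,0,-150,0,0,0,255],[-40,0,-150,0,0,0,255]])

```text
clock: 11.95
eef_pos: [503.5, 25.7, 195.5]
tool_rot: [-3.138, -0.009, -0.284]
force: [0.0, 0.6, -1.5]
width: -0.1
```

```bash
python3 go.py; python3 -c "
from h import *
snap('wrist','w8');snap('scene','s8')
a=cv2.imread('pics/s8.png')[130:270,140:420]; a=cv2.resize(a,None,fx=2.8,fy=2.8,interpolation=cv2.INTER_CUBIC); cv2.imwrite('pics/s8z.png',a)"
```

```text
t 11.95 rail [-43.6 101.1] z 195.5 F rail [0.6 0.1] -1.5 w -0.1 q [-0.66  0.65  0.86  2.   -0.7   0.8  -1.24]
```

View pics/w8.png

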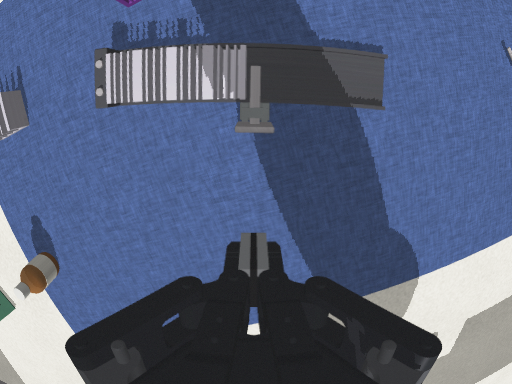

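View pics/s8z.png

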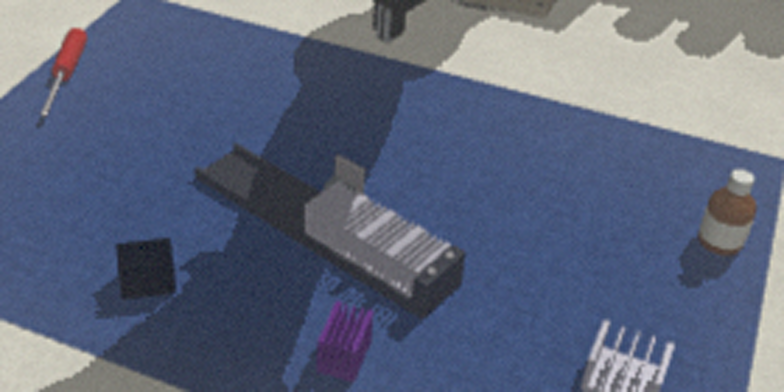

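```bash
python3 -c "
from cell import ctrl; print(ctrl.finish_job())"
```

```text
the job is handed in; nothing more can be done
None
```

I pushed the four heat sinks along the rail as one train, pressing only on the last one's rear face, until the first met the end stop. I then backed off and pushed the bolt fully in by its thumb plate. The job was handed in at about 12 s, with the arm raised clear and touching nothing.

- **Row home:** the tool stopped moving while the push force rose from about 3 N to 11 N. That put the last sink's rear face at about rail x = -35 mm, against -36 mm when home. The last pictures show no gaps in the row and the first sink flush against the stop.
- **Bolt in:** it stopped hard at about 10 N with the plate face at about y = 56 mm, against 57 mm when fully in. The last pictures show the bar lying across the channel just behind the row.
- **Bystanders:** the bottle, spare heat sink, screwdriver and look-alikes appear unmoved in the last pictures. I judged this by eye and did not measure it.

No check failed. One early estimate disagreed: the top camera put the row's rear end 4 to 5 mm further back than the scene camera did. I settled it with the known 136 mm row length and by feeling for contact.

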